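# Fit the driving peg to a slip-caked decorating wheel

### The arm

A 6-joint arm with a two-finger parallel gripper is mounted at the origin on the work surface. World frame = base frame: x ahead of the robot, y to its left, z up, the work surface at z = 0. Lengths are in m, angles in degrees, forces in N, time in s.
With the tool pointing down it reaches from about 0.4 to 0.825 m from the base axis. Payload 7 kg.
Tool frame: the origin (TCP) lies between the finger pads; the fingertips stand 19 mm ahead of it and the grasp point (between the pads) is the TCP (r.tip_extent is the distance from the TCP to the fingertips, in m); z points along the fingers, y is the direction in which the jaws open and shut (so a half turn about z gives the same grasp; the last joint's range is limited). The gripper opens to 88 mm and grips with 3 to 60 N. Pads are 19 mm wide; open, the fingers measure 130 mm over their backs; the gripper's body (78 mm by 193 mm) begins 47 mm behind the grasp point.
Start: joints at [-49.67, 20.546, 0.682, 0, -70.136, -16.507], TCP at [0.273, -0.617, 0.213] pointing down, gripper open.
Joint ranges: [-176.03, 176.03], [-82.01, 121.73], [-58.28, 71.71], [-173.87, 95.51], [-174.79, -0.11], [-173.66, 173.66]. Speed limits (degrees/s): [136.94, 136.94, 172.46, 180, 180, 180].

### API

Orientations are given as [roll, pitch, yaw] about the fixed x, y, z axes, in that order (R = Rz(yaw) Ry(pitch) Rx(roll)).
In Python, from plant import r, capture, workorder, spotter gives the robot as it stands.
- The arm moves only by the tool step_arm, never from a script. Its argument "motion" is a list of rows, each a list of 5 numbers: the finger opening in m, from 0 to 0.0876, then the shift along the tool's x, y, z in m, then the turn about the tool's z in rad. In form: [[grip, dx, dy, dz, roll], ...]. A call has 1 to 5 rows; each row is the pose to reach, as a shift and turn from the pose commanded when the call began, along the tool's axes at that moment; what a row does not reach only later rows make up. A row lasts 1/8 s, in which the tool goes at most 62.5 mm and 10.7 degrees, less where a joint would pass 70% of its speed; a pose out of reach is approached as far as the arm can. A call with a gripper value outside its range is refused whole. The fingers move at their own pace and stop on an object; "newtons" is the grip in N (left out, the last holds). Time passes only in rows, so rows that repeat a pose let the fingers close. It gives the time, the measured TCP pose, the force and the opening at its end, in the units of the state.
- r.get_state(): the state, without advancing time (a new reading comes with each control period).
- capture(name): name is "side" or "top"; returns a dict with "image" (480x640x3 uint8, red, green, blue), "z_map" (480x640 float32, m along the optical axis (not along the pixel's ray), 0 where there is no reading), "fx", "fy", "cx", "cy" (pixels), "pose" (4x4, takes a point from camera to world coordinates). Camera axes: x right, y down, z forward; pixel columns grow to the right and rows downward; lengths in m; the calibration is good to about 2 mm. A picture is of the moment at which its call begins.
- workorder.close_job(): hands the job in, once; it reports no verdict.
Trained networks look in the newest picture that a camera, given by its name, has taken for a name from the list of things; names that differ only in an ending like _2 or _b are one class to them, and where a whole thing is asked for, a point or a joint stands for the part that bears it (a point fixed in the world has none). Each returns a list of dicts, best first, with "p" (0 to 1); they miss things now and then, are a little off and sometimes report something else, mostly with a low value. They report only what shows in the picture. A call takes as long as a camera call. They do not tell look-alikes from the thing itself.
- spotter.regions_of(camera, label): "mask" (480x640 bool, what is visible of it).
- spotter.tip_of(camera, label): "location" ([x, y, z] in m, in world coordinates, good to about 4 mm: a listed point, or the origin of a listed thing).
The state is a dict: "time_s": time; "joints": joint angles; "qd": joint speeds; "joint_torque": joint torques, N m; "tcp_pos": TCP position; "eef_rot": TCP orientation; "contact_force": force on the tool from outside, world axes, zero at the start; "moment": the same for the moment, N m; "gripper_width": finger opening in m.
Only numpy, scipy, OpenCV 4.12 (cv2) and the standard library are available. Lean on these libraries where they do the work, as an engineer would, in place of code of your own. Each camera call takes 0.05 s, during which the arm holds its last target.

### The job

Fit the brass driving peg to the decorating wheel so that the next bat can be set on it: take the peg out of its wooden block, rest its nose on the face of the wheel head and slide it lightly round, feeling for one of the two peg holes that are hidden under the dried slip. When it drops in, push it fully home, upright with its shoulder flat on the head, and let go. The face is soft, so never bear on it with more than about two kilos (20 N), and leave the pot, the bowl and the loop tool where they are.

Things in the scene. Friction and masses are not known exactly. Their poses are not given: they have to be found in the camera images.
- head_centre (a point): Centre of the flat top face of the wheel head, 108 mm above the bench. The head is a level aluminium disc, 240 mm across and 20 mm thick, on a blue housing (280 x 280 mm, 78 mm high). z up; x and y belong to the housing and do not tell how the head is turned. The head is braked and does not turn. The face is flat and hard to push in, but is scored by forces above 25 N.
- stud_top (a point): Top of the 12 mm centre stud, 8 mm above the face. The head has two equal blind peg holes, 11 mm wide and 17.5 mm deep, on opposite sides of the stud, each with its axis 70 mm from the centre, in an unknown direction (any). They cannot be seen: a paper-thin skin of pale dried slip, smeared in rings and too weak to feel, covers the face. Either hole will do.
- peg_centre (a point): Half-way up the brass driving peg, 33 mm above its tip; z runs along it from nose to grip. The peg is 66 mm long, about 0.12 kg. Grip: a cylinder 18 mm across, 50 mm long. Below its flat shoulder: a spigot 10 mm across, 16 mm long, with a bullet nose. It starts upright in its block, its shoulder on the block's top. Fully home, the shoulder lies on the wheel head's face.
- peg_nose (a point): Tip of the peg's bullet nose, on its axis, 16 mm below the shoulder, 66 mm below the top; axes as peg_centre. The nose is 4 mm across at the tip, 7.4 mm at 1.8 mm, 9.2 mm at 4 mm and the full 10 mm at 6.5 mm from the tip. Fully home it is 16 mm below the face.
- block_hole (a point): Mouth of the hole in which the peg stands at the start, in the middle of the top of a fixed dark wooden block (80 x 60 mm, 32 mm high; z up, x along its long side). The hole is 13 mm wide and 20 mm deep.
- pot_centre (a point): Half-way up a grey leather-hard brush pot with a carved band (112 mm across, 125 mm high), standing on the bench beside the wheel. Not to be moved.
- bowl_centre (a point): Half-way up a small black bowl (90 mm across, 45 mm high) on the bench. Not to be moved.
- loop_tool_centre (a point): Middle of the handle of a loop tool lying on the bench (wooden handle 110 x 11 x 11 mm along its x axis, 11 mm high; a wire loop at the +x end, 103 mm from the middle). Not to be moved.
Mind the look-alikes: they are no part of the job. Of the things like the part that bears peg_centre, leave any that is red; of the rest the larger one is meant.

How it is judged (in metres and radians):
On the way, in this order (a step that is already met when the one before it is completed fails the run):
1. the peg is lifted out of its block (z of peg_nose in the frame of block_hole above 0.015 m), for 0.1 s.
2. the peg's nose rests on the face of the wheel head (contact force between peg and head above 0.5 N and z of peg_nose in the frame of head_centre between -0.004 and 0.004 m and horizontal distance between peg_nose and head_centre below 0.115 m), for 0.2 s.
At the end, for the whole second after the job is handed in: The peg stands in one of the head's two holes, nose at least 14.5 mm below the face (16 mm is fully home) and 66 to 74 mm from the head's centre, upright within 0.06 rad, at rest and released; pot, bowl and loop tool within 15 mm of where they were (z of peg_nose in the frame of head_centre below -0.0145 m and horizontal distance between peg_nose and head_centre between 0.066 and 0.074 m and angle between peg_nose's own z axis and vertical below 0.06 rad and linear speed of peg below 0.02 m/s and distance of each of pot_centre, bowl_centre, loop_tool_centre from where it was at the start of the episode below 0.015 m); the robot touches nothing.
It fails at once if the peg bears on the wheel head with more than 25 N (contact force between peg and head above 25 N).
It fails at once if the gripper or arm bears on the wheel head with more than 25 N (contact force between any of the fingers, the arm and head above 25 N).
It fails at once if the pot is moved by more than 15 mm (distance of pot_centre from where it was at the start of the episode above 0.015 m).
It fails at once if the bowl or the loop tool is moved by more than 15 mm (distance of any of bowl_centre, loop_tool_centre from where it was at the start of the episode above 0.015 m).
It also fails if it takes over 69 s, if anything falls off the work surface, if the arm or the gripper's body presses on something with over 40 N, if the wrist force passes 120 N, or if a joint passes its speed limit or range.

## Working session

There is one attempt and no reset: what is moved stays moved. The work goes in short steps, Python scripts to look and compute and a tool call to move; the robot and the scene stay as the last step left them, time stands still between calls to the robot, and variables do not carry over. Pictures are saved under pics/ and viewed, and the job is handed in when it is done.

Besides the shell and the picture viewer there is one more tool, called after "Emit:" by a JSON object that holds its "name" and its "arguments", one argument or row to a line. step_arm: Moves the arm, as the interface text tells. Its arguments: {"type":"object","properties":{"motion":{"type":"array","items":{"type":"array","items":{"type":"number"}}},"newtons":{"type":"number"}},"required":["motion"]}

```bash
ls; mkdir -p pics
cat > h.py <<'E'
from plant import r, capture, workorder, spotter
import numpy as np, cv2
def save(c,n): cv2.imwrite('pics/'+n+'.png',c['image'][:,:,::-1])
def pts(c):
    z=c['z_map'];v,u=np.indices(z.shape)
    P=np.stack([(u-c['cx'])/c['fx']*z,(v-c['cy'])/c['fy']*z,z,np.ones_like(z)],-1)
    return (P@c['pose'].T)[...,:3]
E
python3 - <<'E'
from h import *
print(r.get_state())
for n in('side','top'):
    c=capture(n);save(c,n+'0');np.savez(n+'0.npz',**c)
    print(n,c['pose'].round(3).tolist())
    for l in('head_centre','stud_top','peg_centre','peg_nose','block_hole','pot_centre','bowl_centre','loop_tool_centre'):
        print(l,[(np.round(d['location'],4).tolist(),round(d['p'],2)) for d in spotter.tip_of(n,l)])
E
```

```text
pics
{'time_s': 0.0, 'joints': array([-4.96692608e+01,  2.05907514e+01,  6.33386472e-01, -2.21988434e-02,
       -7.01339490e+01, -1.65075866e+01]), 'qd': array([-0.00453846, -0.01405441, -0.16305537, -0.05291123, -0.06024065,
        0.09038337]), 'joint_torque': array([-4.05343872e-04, -5.82710123e+01,  2.93040562e+01,  6.99718907e+00,
        6.58313889e-03, -1.79835492e-04]), 'tcp_pos': array([ 0.27243052, -0.61702335,  0.21192093]), 'eef_rot': array([ 1.79906520e+02, -5.94083552e-03, -1.56184403e+02]), 'contact_force': array([-0.63374942, -0.31593541,  0.0044878 ]), 'moment': array([-0.02073026,  0.02295453,  0.0334892 ]), 'gripper_width': 0.08752064574104919}
side [[0.969, -0.129, 0.211, 0.282], [-0.246, -0.549, 0.799, -1.0], [0.013, -0.826, -0.563, 0.788], [0.0, 0.0, 0.0, 1.0]]
head_centre []
stud_top []
peg_centre [([0.5341, -0.4543, 0.0096], 0.77), ([0.5028, -0.3642, 0.0546], 0.75), ([0.3834, -0.3183, 0.0078], 0.6), ([0.5046, -0.3634, 0.0136], 0.56)]
peg_nose [([0.353, -0.3326, 0.0074], 0.84), ([0.5053, -0.3619, 0.014], 0.65), ([0.54, -0.4852, 0.0071], 0.57)]
block_hole [([0.5013, -0.3627, 0.0335], 0.89), ([0.6408, 0.3401, 0.0187], 0.18)]
pot_centre [([0.4529, 0.3661, 0.0665], 0.86)]
bowl_centre [([0.6378, 0.3411, 0.0203], 0.57)]
loop_tool_centre [([0.6469, -0.3414, 0.0015], 0.64)]
top [[-0.076, -0.976, 0.205, 0.309], [-0.997, 0.075, -0.011, -0.056], [-0.005, -0.206, -0.979, 1.036], [0.0, 0.0, 0.0, 1.0]]
head_centre []
stud_top []
peg_centre [([0.5047, -0.3586, 0.0505], 0.62), ([0.5349, -0.4589, 0.0049], 0.59), ([0.3793, -0.3196, 0.0085], 0.49)]
peg_nose [([0.5408, -0.4842, 0.0107], 0.6), ([0.3608, -0.3352, 0.0094], 0.51), ([0.5021, -0.3613, 0.018], 0.5)]
block_hole [([0.503, -0.3595, 0.0339], 0.87)]
pot_centre [([0.4563, 0.3744, 0.0596], 0.82)]
bowl_centre [([0.6385, 0.3415, 0.0242], 0.63)]
loop_tool_centre [([0.6479, -0.3407, 0.0086], 0.86)]
```

View pics/side0.png

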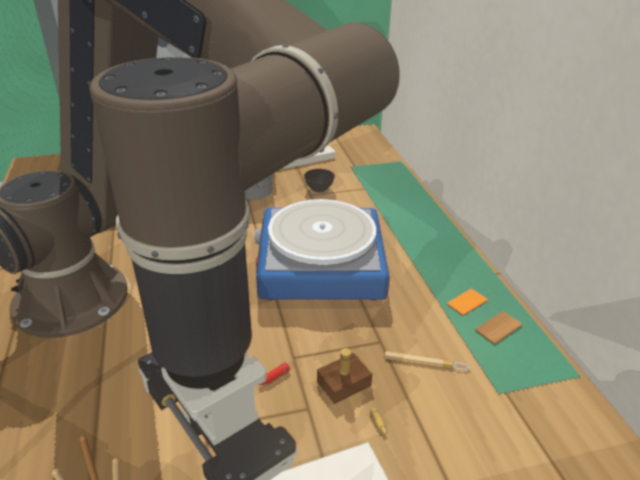

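View pics/top0.png

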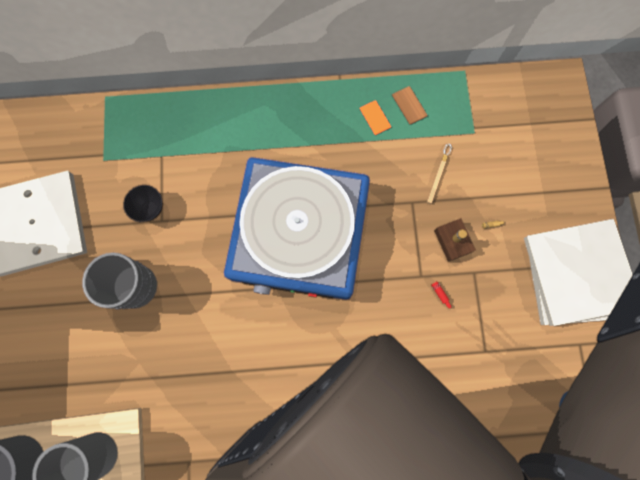

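The side picture shows the upright peg in its block at about (346,362). The small brass peg lies at (378,422) and a red one at (275,373). The top picture shows the head at (297,221) and the block at (455,240). I'll refine the positions from depth.

Run:
```python
from h import *
from scipy.optimize import least_squares
for n in('top','side'):
    c=dict(np.load(n+'0.npz'));P=pts(c);z=c['z_map']>0
    # head
    m=z&(abs(P[...,2]-.108)<.006)&(abs(P[...,0]-.53)<.3)&(abs(P[...,1])<.25)
    k,lab,st,ce=cv2.connectedComponentsWithStats(m.astype(np.uint8))
    i=1+st[1:,4].argmax();m=lab==i
    cs,_=cv2.findContours(m.astype(np.uint8),cv2.RETR_EXTERNAL,cv2.CHAIN_APPROX_NONE)
    cc=max(cs,key=len)[:,0];Q=P[cc[:,1],cc[:,0]]
    s=least_squares(lambda p:np.hypot(Q[:,0]-p[0],Q[:,1]-p[1])-p[2],[Q[:,0].mean(),Q[:,1].mean(),.12],loss='soft_l1',f_scale=.002)
    print(n,'head',s.x,'z',np.median(P[m][:,2]),st[i])
    w=(abs(P[...,0]-s.x[0])<.02)&(abs(P[...,1]-s.x[1])<.02)&(P[...,2]>.112)
    print(' stud',P[w].mean(0),P[w].max(0),w.sum())
    w=z&(np.hypot(P[...,0]-.503,P[...,1]+.36)<.06)
    b=w&(abs(P[...,2]-.032)<.004);
    rect=cv2.minAreaRect((P[b][:,:2]*1000).astype(np.float32));print(' block',rect,np.median(P[b][:,2]))
    g=w&(P[...,2]>.045)&(P[...,2]<.1);print(' peg',P[g].mean(0),P[g].min(0),P[g].max(0),g.sum())
    t=w&(P[...,2]>.078)&(P[...,2]<.1);print(' pegtop',P[t].mean(0),t.sum())
    im=c['image'];cv2.imwrite(f'pics/z_{n}.png',cv2.resize(im[190:300,220:360] if n=='top' else im[320:440,290:430],None,fx=5,fy=5,interpolation=2)[...,::-1])
```

```text
top head [ 0.55162931 -0.01269358  0.11852039] z 0.1078080945882226 [ 240  167  114  111 9856]
 stud [ 0.55156677 -0.01303171  0.11520906] [ 0.56283638 -0.00714186  0.11774504] 29
 block ((503.0440673828125, -362.56622314453125), (80.10298919677734, 61.42818832397461), 17.17384147644043) 0.032039251780104916
 peg [ 0.50111859 -0.35984337  0.07362998] [ 0.49310935 -0.37097834  0.04543772] [ 0.51120905 -0.35288982  0.08478494] 99
 pegtop [ 0.50275379 -0.3619616   0.08153529] 55
side head [ 0.55308667 -0.01415912  0.11836826] z 0.10676976103664382 [ 269  200  107   62 5161]
 stud [ 0.55287158 -0.01370266  0.11423853] [ 0.55767258 -0.00687869  0.11622553] 15
 block ((504.6224365234375, -362.64813232421875), (81.59819030761719, 63.10932922363281), 16.51104736328125) 0.030732055510999112
 peg [ 0.50292074 -0.36684346  0.06844371] [ 0.49499711 -0.37310449  0.04506586] [ 0.51376571 -0.35493392  0.08397454] 197
 pegtop [ 0.50369793 -0.36370541  0.08046858] 69
```

View pics/z_side.png

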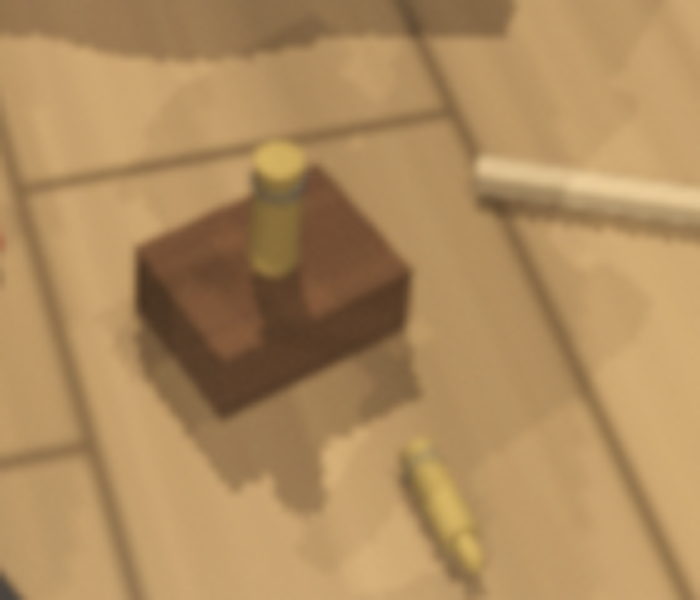

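Emit:
{"name": "step_arm", "arguments": {
  "motion": [
    [0.0876,-0.06,0.027,0.01,0.1],
    [0.0876,-0.115,0.052,0.02,0.2],
    [0.0876,-0.17,0.077,0.03,0.3],
    [0.0876,-0.225,0.102,0.04,0.4],
    [0.0876,-0.28,0.127,0.05,0.416]
  ]
}}

```text
time_s: 1.52
tcp_pos: [0.4787, -0.3866, 0.1629]
eef_rot: [-180.0, 0.0, 179.9]
contact_force: [0.8, -0.1, -0.7]
gripper_width: 0.0879
```

```bash
cat >> h.py <<'E'
from scipy.spatial.transform import Rotation as Ro
def to(x,y,z):
    s=r.get_state();R=Ro.from_euler('xyz',s['eef_rot'],degrees=True)
    print(s['time_s'],s['tcp_pos'].round(4),s['eef_rot'].round(2),s['contact_force'].round(2),round(s['gripper_width'],4))
    print('delta tool',R.inv().apply(np.array([x,y,z])-s['tcp_pos']).round(4))
E
python3 -c "
from h import *
to(.503,-.362,.12)"
```

```text
1.525 [ 0.4787 -0.3866  0.1629] [-1.7998e+02  4.0000e-02  1.7989e+02] [ 0.81 -0.13 -0.72] 0.0879
delta tool [-0.0242  0.0247  0.0429]
```

Emit:
{"name": "step_arm", "arguments": {
  "motion": [
    [0.0876,-0.024,0.025,0.03,0],
    [0.0876,-0.024,0.025,0.043,0],
    [0.0876,-0.024,0.025,0.043,0]
  ]
}}

```text
time_s: 1.9
tcp_pos: [0.5007, -0.363, 0.1189]
eef_rot: [180.0, -0.1, -180.0]
contact_force: [0.1, -0.1, 0.1]
gripper_width: 0.0875
```

Run:
```python
from h import *
to(.503,-.362,.062)
c=capture('side');save(c,'side1');P=pts(c)
w=(np.hypot(P[...,0]-.503,P[...,1]+.362)<.02)&(P[...,2]>.045)&(P[...,2]<.09);print(P[w].mean(0),w.sum())
im=c['image'];cv2.imwrite('pics/z1.png',cv2.resize(im[250:450,230:450],None,fx=3,fy=3)[...,::-1])
```

```text
1.9 [ 0.5007 -0.363   0.1189] [ 1.7996e+02 -1.2000e-01 -1.7998e+02] [ 0.08 -0.12  0.09] 0.0875
delta tool [-0.0024  0.001   0.0569]
[ 0.50244417 -0.36679682  0.06709952] 187
```

View pics/z1.png

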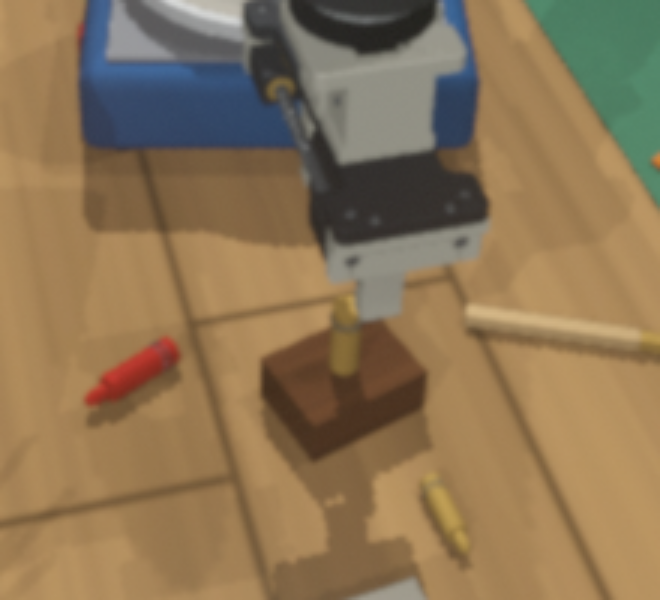

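Emit:
{"name": "step_arm", "arguments": {
  "motion": [
    [0.0876,-0.002,0.001,0.03,0],
    [0.0876,-0.002,0.001,0.057,0],
    [0.0876,-0.002,0.001,0.057,0]
  ]
}}

```text
time_s: 2.33
tcp_pos: [0.5019, -0.3629, 0.0621]
eef_rot: [180.0, -0.1, 179.9]
contact_force: [0.7, -0.3, -0.3]
gripper_width: 0.0878
```

Emit:
{"name": "step_arm", "arguments": {
  "motion": [
    [0.02,0,0,0,0],
    [0.0,0,0,0,0],
    [0.0,0,0,0,0],
    [0.0,0,0,0,0],
    [0.0,0,0,0,0]
  ],
  "newtons": 12
}}

```text
time_s: 2.95
tcp_pos: [0.5035, -0.3622, 0.063]
eef_rot: [-180.0, 0.0, 180.0]
contact_force: [-0.0, -0.5, 0.2]
gripper_width: 0.0433
```

Emit:
{"name": "step_arm", "arguments": {
  "motion": [
    [0.0,0,0,0,0],
    [0.0,0,0,0,0],
    [0.0,0,0,0,0],
    [0.0,0,0,0,0],
    [0.0,0,0,0,0]
  ]
}}

```text
time_s: 3.58
tcp_pos: [0.5034, -0.3622, 0.0628]
eef_rot: [180.0, -0.0, 180.0]
contact_force: [-0.6, 0.0, -0.1]
gripper_width: 0.0169
```

Run:
```python
from h import *
to(.503,-.362,.062)
c=capture('side');save(c,'side2')
im=c['image'];cv2.imwrite('pics/z2.png',cv2.resize(im[250:450,230:450],None,fx=3,fy=3)[...,::-1])
```

```text
3.575 [ 0.5034 -0.3622  0.0628] [ 1.7999e+02 -1.0000e-02  1.7999e+02] [-0.61  0.02 -0.07] 0.0169
delta tool [0.0004 0.0002 0.0008]
```

View pics/z2.png

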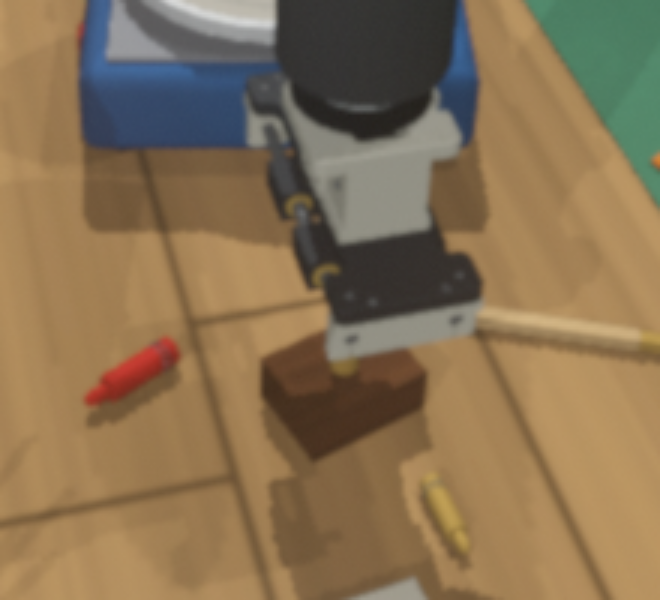

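Emit:
{"name": "step_arm", "arguments": {
  "motion": [
    [0.0,0,0,-0.01,0],
    [0.0,0,0,-0.03,0],
    [0.0,0,0,-0.06,0],
    [0.0,0,0,-0.09,0],
    [0.0,0,0,-0.115,0]
  ],
  "newtons": 30
}}

```text
time_s: 4.25
tcp_pos: [0.5036, -0.3623, 0.1799]
eef_rot: [-180.0, 0.1, 180.0]
contact_force: [0.6, -0.3, -1.0]
gripper_width: 0.0158
```

Emit:
{"name": "step_arm", "arguments": {
  "motion": [
    [0.0,-0.005,0.03,0,0],
    [0.0,-0.015,0.085,0,0],
    [0.0,-0.025,0.14,0,0],
    [0.0,-0.035,0.195,0,0],
    [0.0,-0.045,0.24,0,0]
  ]
}}

```text
time_s: 4.88
tcp_pos: [0.5487, -0.1203, 0.1788]
eef_rot: [180.0, 0.1, -180.0]
contact_force: [0.4, -0.5, -1.5]
gripper_width: 0.0162
```

Emit:
{"name": "step_arm", "arguments": {
  "motion": [
    [0.0,-0.004,0.03,0,0],
    [0.0,-0.004,0.038,0,0],
    [0.0,-0.004,0.038,0,0],
    [0.0,-0.004,0.038,0,0]
  ]
}}

```text
time_s: 5.38
tcp_pos: [0.5523, -0.0851, 0.178]
eef_rot: [-180.0, 0.0, 179.9]
contact_force: [-0.1, -0.0, -1.3]
gripper_width: 0.0161
```

Run:
```python
from h import *
to(.552,-.0835,.1548)
c=capture('side');save(c,'side3');
im=c['image'];cv2.imwrite('pics/z3.png',cv2.resize(im[130:330,230:450],None,fx=3,fy=3)[...,::-1])
```

```text
5.375 [ 0.5523 -0.0851  0.178 ] [-179.99    0.    179.95] [-0.13 -0.   -1.27] 0.0161
delta tool [0.0003 0.0016 0.0232]
```

View pics/z3.png

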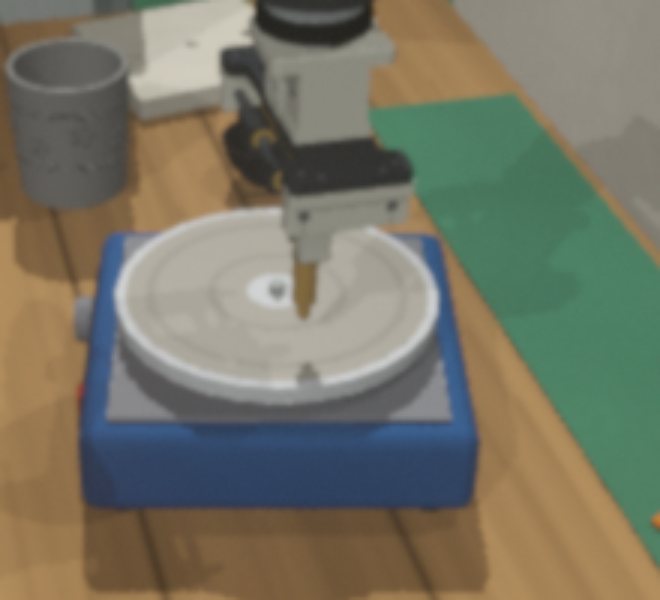

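Run:
```python
from h import *
c=capture('side');P=pts(c);im=c['image'].astype(int)
s=r.get_state()['tcp_pos'];print(s)
d=P-s
w=(np.hypot(d[...,0],d[...,1])<.02)&(P[...,2]<.158)&(P[...,2]>.12)
Q=P[w];cam=c['pose'][:3,3]
for lo in np.arange(.126,.160,.004):
    q=Q[(Q[:,2]>=lo)&(Q[:,2]<lo+.004)]
    if len(q): print(round(lo,3),len(q),(q.mean(0)-s).round(4),(q.min(0)-s).round(4)[:2],(q.max(0)-s).round(4)[:2])
for n in('peg_nose','peg_centre'):
    print(n,[((np.array(x['location'])-s).round(4).tolist(),x['p']) for x in spotter.tip_of('side',n)])
h=(s-cam)[:2];print(h/np.linalg.norm(h))
```

```text
[ 0.55235035 -0.08515915  0.17791043]
0.13 3 [ 0.0026 -0.0017 -0.0452] [ 0.0006 -0.003 ] [ 0.0049 -0.0009]
0.134 6 [-0.0005 -0.0032 -0.042 ] [-0.0038 -0.0058] [ 0.0047 -0.0007]
0.138 10 [-0.0011 -0.003  -0.0377] [-0.0044 -0.005 ] [0.0039 0.0014]
0.142 2 [ 0.0019 -0.0067 -0.0325] [ 0.001  -0.0075] [ 0.0027 -0.006 ]
0.146 11 [-0.0005 -0.0068 -0.0293] [-0.0077 -0.0089] [ 0.0071 -0.0048]
0.15 13 [-0.0015 -0.0071 -0.0255] [-0.0076 -0.01  ] [ 0.007  -0.0036]
0.154 12 [-0.0002 -0.007  -0.0215] [-0.0076 -0.0126] [ 0.007  -0.0034]
peg_nose [([-0.2022, -0.2504, -0.1679], 0.82), ([-0.0127, -0.3997, -0.1704], 0.73), ([0.0025, 0.0014, -0.0498], 0.55)]
peg_centre [([-0.1719, -0.2332, -0.1708], 0.9), ([-0.0036, -0.0046, -0.0093], 0.66), ([-0.0191, -0.3709, -0.1678], 0.54)]
[0.28367101 0.95892167]
```

Emit:
{"name": "step_arm", "arguments": {
  "motion": [
    [0.0,0,0.0015,0.01,0],
    [0.0,0,0.0015,0.018,0],
    [0.0,0,0.0015,0.02,0],
    [0.0,0,0.0015,0.02,0]
  ]
}}

```text
time_s: 6.08
tcp_pos: [0.5524, -0.0827, 0.1575]
eef_rot: [-180.0, -0.0, 180.0]
contact_force: [-1.3, 0.4, -0.9]
gripper_width: 0.0161
```

Emit:
{"name": "step_arm", "arguments": {
  "motion": [
    [0.0,0,0,0.001,0],
    [0.0,0,0,0.001,0]
  ]
}}

```text
time_s: 6.32
tcp_pos: [0.5526, -0.0827, 0.157]
eef_rot: [180.0, 0.0, 180.0]
contact_force: [0.8, -0.1, -0.6]
gripper_width: 0.0162
```

Emit:
{"name": "step_arm", "arguments": {
  "motion": [
    [0.0,0,0,0.001,0],
    [0.0,0,0,0.001,0]
  ]
}}

```text
time_s: 6.58
tcp_pos: [0.5525, -0.0827, 0.1559]
eef_rot: [180.0, 0.0, 180.0]
contact_force: [-1.0, 0.2, -0.9]
gripper_width: 0.0163
```

Emit:
{"name": "step_arm", "arguments": {
  "motion": [
    [0.0,0,0,0.0007,0],
    [0.0,0,0,0.0007,0]
  ]
}}

```text
time_s: 6.82
tcp_pos: [0.5525, -0.0827, 0.1551]
eef_rot: [180.0, -0.0, 180.0]
contact_force: [-0.3, 0.0, -0.5]
gripper_width: 0.016
```

Emit:
{"name": "step_arm", "arguments": {
  "motion": [
    [0.0,0,0,0.0005,0],
    [0.0,0,0,0.0005,0]
  ]
}}

```text
time_s: 7.08
tcp_pos: [0.5526, -0.0827, 0.1547]
eef_rot: [-180.0, 0.0, 180.0]
contact_force: [0.3, 0.0, -1.8]
gripper_width: 0.0163
```

Emit:
{"name": "step_arm", "arguments": {
  "motion": [
    [0.0,0,0,0.0005,0],
    [0.0,0,0,0.0005,0]
  ]
}}

```text
time_s: 7.32
tcp_pos: [0.5528, -0.0827, 0.1545]
eef_rot: [-180.0, 0.0, 180.0]
contact_force: [0.5, 0.1, 1.4]
gripper_width: 0.0161
```

Emit:
{"name": "step_arm", "arguments": {
  "motion": [
    [0.0,0,0,0.0005,0],
    [0.0,0,0,0.0005,0]
  ]
}}

```text
time_s: 7.58
tcp_pos: [0.5531, -0.0828, 0.1543]
eef_rot: [-180.0, 0.1, -180.0]
contact_force: [-0.2, 0.6, 5.4]
gripper_width: 0.0164
```

Run:
```python
from h import *
C=np.array([.5523,-.0134]);prev=np.array([.5525,-.0829])
st=[]
for k in range(1,58):
    t=np.radians(-90-3.3*k);p=(C+.07*np.array([np.cos(t),np.sin(t)])).round(4)
    d=p-prev;prev=p
    print(k,round(-90-3.3*k,1),p,'dx %.4f dy %.4f'%(-d[0],d[1]))
```

```text
1 -93.3 [ 0.5483 -0.0833] dx 0.0042 dy -0.0004
2 -96.6 [ 0.5443 -0.0829] dx 0.0040 dy 0.0004
3 -99.9 [ 0.5403 -0.0824] dx 0.0040 dy 0.0005
4 -103.2 [ 0.5363 -0.0816] dx 0.0040 dy 0.0008
5 -106.5 [ 0.5324 -0.0805] dx 0.0039 dy 0.0011
6 -109.8 [ 0.5286 -0.0793] dx 0.0038 dy 0.0012
7 -113.1 [ 0.5248 -0.0778] dx 0.0038 dy 0.0015
8 -116.4 [ 0.5212 -0.0761] dx 0.0036 dy 0.0017
9 -119.7 [ 0.5176 -0.0742] dx 0.0036 dy 0.0019
10 -123.0 [ 0.5142 -0.0721] dx 0.0034 dy 0.0021
11 -126.3 [ 0.5109 -0.0698] dx 0.0033 dy 0.0023
12 -129.6 [ 0.5077 -0.0673] dx 0.0032 dy 0.0025
13 -132.9 [ 0.5046 -0.0647] dx 0.0031 dy 0.0026
14 -136.2 [ 0.5018 -0.0619] dx 0.0028 dy 0.0028
15 -139.5 [ 0.4991 -0.0589] dx 0.0027 dy 0.0030
16 -142.8 [ 0.4965 -0.0557] dx 0.0026 dy 0.0032
17 -146.1 [ 0.4942 -0.0524] dx 0.0023 dy 0.0033
18 -149.4 [ 0.492 -0.049] dx 0.0022 dy 0.0034
19 -152.7 [ 0.4901 -0.0455] dx 0.0019 dy 0.0035
20 -156.0 [ 0.4884 -0.0419] dx 0.0017 dy 0.0036
21 -159.3 [ 0.4868 -0.0381] dx 0.0016 dy 0.0038
22 -162.6 [ 0.4855 -0.0343] dx 0.0013 dy 0.0038
23 -165.9 [ 0.4844 -0.0305] dx 0.0011 dy 0.0038
24 -169.2
[... 900 characters left out ...]
1.9 [0.5091 0.0417] dx -0.0031 dy 0.0026
44 -235.2 [0.5124 0.0441] dx -0.0033 dy 0.0024
45 -238.5 [0.5157 0.0463] dx -0.0033 dy 0.0022
46 -241.8 [0.5192 0.0483] dx -0.0035 dy 0.0020
47 -245.1 [0.5228 0.0501] dx -0.0036 dy 0.0018
48 -248.4 [0.5265 0.0517] dx -0.0037 dy 0.0016
49 -251.7 [0.5303 0.0531] dx -0.0038 dy 0.0014
50 -255.0 [0.5342 0.0542] dx -0.0039 dy 0.0011
51 -258.3 [0.5381 0.0551] dx -0.0039 dy 0.0009
52 -261.6 [0.5421 0.0558] dx -0.0040 dy 0.0007
53 -264.9 [0.5461 0.0563] dx -0.0040 dy 0.0005
54 -268.2 [0.5501 0.0566] dx -0.0040 dy 0.0003
55 -271.5 [0.5541 0.0566] dx -0.0040 dy 0.0000
56 -274.8 [0.5582 0.0564] dx -0.0041 dy -0.0002
57 -278.1 [0.5622 0.0559] dx -0.0040 dy -0.0005
```

Emit:
{"name": "step_arm", "arguments": {
  "motion": [
    [0.0,0.002,0,0.0003,0],
    [0.0,0.004,0,0.0003,0],
    [0.0,0.004,0,0.0003,0]
  ]
}}

```text
time_s: 7.95
tcp_pos: [0.5492, -0.0827, 0.1541]
eef_rot: [-180.0, 0.1, -180.0]
contact_force: [0.8, 0.1, 5.9]
gripper_width: 0.0159
```

Emit:
{"name": "step_arm", "arguments": {
  "motion": [
    [0.0,0.002,0.0002,0.0002,0],
    [0.0,0.004,0.0003,0.0002,0],
    [0.0,0.004,0.0003,0.0002,0]
  ]
}}

```text
time_s: 8.32
tcp_pos: [0.5451, -0.0825, 0.1538]
eef_rot: [-180.0, 0.1, -180.0]
contact_force: [1.3, 0.2, 5.3]
gripper_width: 0.0164
```

Emit:
{"name": "step_arm", "arguments": {
  "motion": [
    [0.0,0.004,0.0005,0,0],
    [0.0,0.004,0.0005,0,0]
  ]
}}

```text
time_s: 8.57
tcp_pos: [0.5403, -0.0819, 0.1532]
eef_rot: [-180.0, 0.0, 180.0]
contact_force: [1.9, -0.4, 3.9]
gripper_width: 0.0162
```

Emit:
{"name": "step_arm", "arguments": {
  "motion": [
    [0.0,0.004,0.0008,0,0],
    [0.0,0.004,0.0008,0,0]
  ]
}}

```text
time_s: 8.82
tcp_pos: [0.5361, -0.0809, 0.153]
eef_rot: [180.0, -0.0, 180.0]
contact_force: [1.9, 0.1, 2.5]
gripper_width: 0.016
```

Emit:
{"name": "step_arm", "arguments": {
  "motion": [
    [0.0,0.0039,0.0011,0,0],
    [0.0,0.0039,0.0011,0,0]
  ]
}}

```text
time_s: 9.07
tcp_pos: [0.5322, -0.0799, 0.1531]
eef_rot: [180.0, -0.0, 180.0]
contact_force: [0.9, 1.2, 1.0]
gripper_width: 0.0159
```

Emit:
{"name": "step_arm", "arguments": {
  "motion": [
    [0.0,0.0038,0.0012,0,0],
    [0.0,0.0038,0.0012,0,0]
  ]
}}

```text
time_s: 9.32
tcp_pos: [0.5285, -0.0787, 0.1531]
eef_rot: [180.0, -0.0, 180.0]
contact_force: [0.1, -0.7, 1.4]
gripper_width: 0.0162
```

Run:
```python
from h import *
c=capture('side');save(c,'side4');P=pts(c)
s=r.get_state()['tcp_pos'];print(s,r.get_state()['contact_force'])
d=P-s
w=(np.hypot(d[...,0],d[...,1])<.02)&(P[...,2]<.14)&(P[...,2]>.1)
Q=P[w]
for lo in np.arange(.108,.14,.003):
    q=Q[(Q[:,2]>=lo)&(Q[:,2]<lo+.003)]
    if len(q): print(round(lo,3),len(q),(q.mean(0)-s).round(4),(q.min(0)-s).round(4)[:2],(q.max(0)-s).round(4)[:2])
im=c['image'];cv2.imwrite('pics/z4.png',cv2.resize(im[150:270,260:400],None,fx=5,fy=5,interpolation=2)[...,::-1])
```

```text
[ 0.52872332 -0.07872392  0.15321248] [0.61243519 0.69975145 1.02388695]
0.108 32 [-0.0032 -0.0024 -0.0445] [-0.0188 -0.0183] [0.0148 0.0118]
0.111 8 [ 0.0099 -0.0047 -0.041 ] [-0.0111 -0.0109] [ 0.017  -0.0001]
0.114 4 [ 0.0126 -0.0034 -0.0378] [ 0.0087 -0.0047] [ 0.017  -0.0016]
0.117 3 [ 0.0129 -0.0048 -0.0352] [ 0.012  -0.0057] [ 0.0146 -0.004 ]
0.12 4 [ 0.0082 -0.0051 -0.0314] [ 0.0028 -0.0098] [0.0138 0.0014]
0.123 8 [ 0.0072 -0.0075 -0.0287] [ 0.003  -0.0098] [ 0.0155 -0.0031]
0.126 8 [ 0.0093 -0.0065 -0.0258] [ 0.002  -0.0098] [ 0.0164 -0.0015]
0.129 10 [ 0.0079 -0.0075 -0.0227] [ 0.0001 -0.0114] [0.016  0.0001]
0.132 7 [ 0.0059 -0.0074 -0.0201] [-0.0004 -0.0112] [ 0.0109 -0.0019]
0.135 13 [ 0.0073 -0.0072 -0.0172] [-0.0002 -0.0109] [ 0.0166 -0.001 ]
0.138 5 [ 0.0081 -0.0086 -0.0146] [ 0.0042 -0.0098] [ 0.0133 -0.0069]
```

View pics/z4.png

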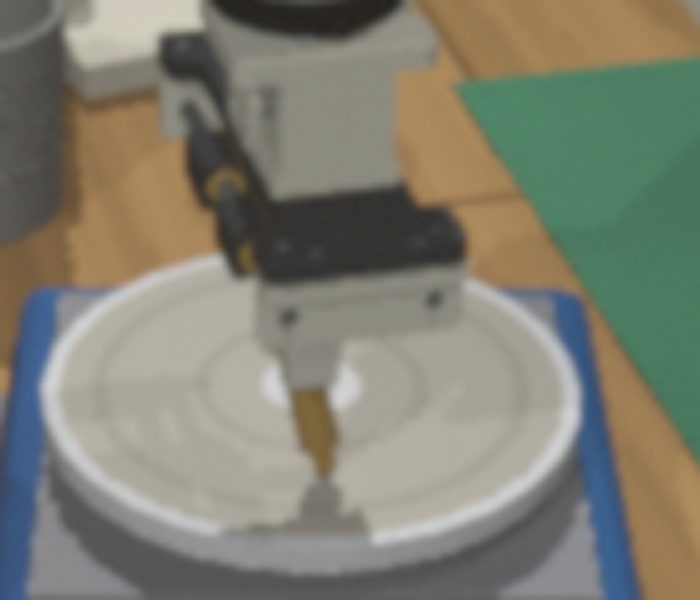

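Emit:
{"name": "step_arm", "arguments": {
  "motion": [
    [0.0,0,0,0.001,0],
    [0.0,-0.003,0,0.001,0],
    [0.0,-0.006,0,0.0008,0],
    [0.0,-0.006,0,0.0008,0]
  ]
}}

```text
time_s: 9.88
tcp_pos: [0.5358, -0.079, 0.1537]
eef_rot: [-180.0, 0.1, -180.0]
contact_force: [-2.1, -0.1, 10.5]
gripper_width: 0.0162
```

Emit:
{"name": "step_arm", "arguments": {
  "motion": [
    [0.0,-0.003,0,-0.0003,0],
    [0.0,-0.003,0,-0.0003,0]
  ]
}}

```text
time_s: 10.12
tcp_pos: [0.5387, -0.079, 0.1539]
eef_rot: [-180.0, 0.1, -180.0]
contact_force: [-1.4, 0.1, 10.0]
gripper_width: 0.0163
```

```bash
cat >> h.py <<'E'
def peg(name):
    c=capture('side');P=pts(c);st=r.get_state();s=st['tcp_pos'];print(st['time_s'],s.round(4),st['contact_force'].round(1))
    d=P-s
    w=(np.hypot(d[...,0],d[...,1])<.022)&(d[...,2]<-.02)&(P[...,2]>.111)
    Q=d[w]
    for lo in np.arange(-.048,-.018,.004):
        q=Q[(Q[:,2]>=lo)&(Q[:,2]<lo+.004)]
        if len(q): print(round(lo,3),len(q),q.mean(0).round(4),q.min(0).round(4)[:2],q.max(0).round(4)[:2])
    im=c['image'];pc=c['pose'];q=np.linalg.inv(pc)@np.r_[s-[0,0,.03],1];u=int(q[0]/q[2]*c['fx']+c['cx']);v=int(q[1]/q[2]*c['fy']+c['cy'])
    cv2.imwrite(f'pics/{name}.png',cv2.resize(im[v-30:v+30,u-35:u+35],None,fx=10,fy=10,interpolation=2)[...,::-1])
E
python3 -c "
from h import *
peg('z5')"
```

```text
10.175 [ 0.5386 -0.079   0.1539] [-1.2  1.  10.1]
-0.044 3 [ 0.002  -0.0035 -0.0416] [ 0.0009 -0.0053] [ 0.0028 -0.002 ]
-0.04 8 [ 0.0026 -0.0036 -0.0381] [-0.0018 -0.0068] [0.0069 0.0006]
-0.036 4 [ 0.0033 -0.0068 -0.0341] [ 0.0016 -0.008 ] [ 0.0064 -0.0054]
-0.032 10 [ 0.0026 -0.0053 -0.03  ] [-0.0049 -0.0086] [0.0108 0.0016]
-0.028 14 [ 0.     -0.0076 -0.0258] [-0.0056 -0.0116] [0.0075 0.0018]
-0.024 16 [ 0.0026 -0.0063 -0.0223] [-0.0057 -0.0122] [ 0.0108 -0.0009]
```

View pics/z5.png

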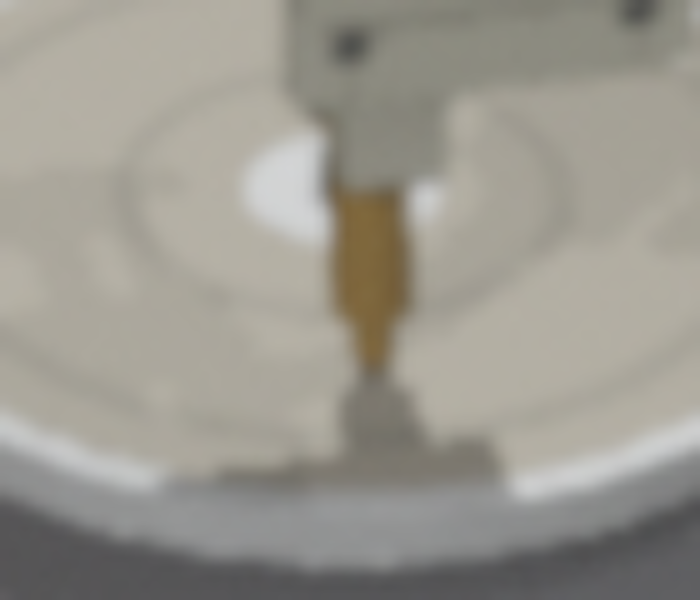

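Emit:
{"name": "step_arm", "arguments": {
  "motion": [
    [0.0,-0.0017,0,-0.0003,0],
    [0.0,-0.0017,0,-0.0003,0]
  ]
}}

```text
time_s: 10.42
tcp_pos: [0.5401, -0.079, 0.154]
eef_rot: [-180.0, 0.1, -180.0]
contact_force: [-1.2, 0.8, 8.9]
gripper_width: 0.0161
```

```bash
python3 -c "
from h import *
peg('z6');print(r.get_state()['joints'].round(1),r.get_state()['eef_rot'])"
```

```text
10.475 [ 0.54  -0.079  0.154] [-0.8  0.6  8.7]
-0.044 8 [ 0.0021 -0.0035 -0.0411] [-0.0023 -0.006 ] [ 0.0061 -0.0002]
-0.04 4 [ 0.0002 -0.0032 -0.0377] [-0.0021 -0.0045] [0.0031 0.0005]
-0.036 4 [ 0.0019 -0.0047 -0.0351] [-0.0009 -0.0071] [ 0.0051 -0.0029]
-0.032 11 [ 0.0026 -0.0063 -0.0296] [-0.0052 -0.0098] [ 0.0097 -0.002 ]
-0.028 9 [-0.     -0.0071 -0.0259] [-0.0068 -0.0096] [ 0.0091 -0.004 ]
-0.024 12 [ 0.0011 -0.008  -0.0224] [-0.0042 -0.0107] [ 0.0084 -0.0052]
[  12.3   11.1  -20.6    0.   -58.3 -102.3] [-1.79977465e+02  6.56668352e-02 -1.79991177e+02]
```

Emit:
{"name": "step_arm", "arguments": {
  "motion": [
    [0.0,0,0,-0.004,0],
    [0.0,-0.005,-0.002,-0.004,-0.17],
    [0.0,-0.0105,-0.0044,-0.004,-0.34],
    [0.0,-0.0105,-0.0044,-0.004,-0.51],
    [0.0,-0.0105,-0.0044,-0.004,-0.68]
  ],
  "newtons": 50
}}

```text
time_s: 11.1
tcp_pos: [0.5492, -0.0833, 0.1561]
eef_rot: [179.9, -0.1, -140.8]
contact_force: [1.0, -0.9, -0.9]
gripper_width: 0.0155
```

Emit:
{"name": "step_arm", "arguments": {
  "motion": [
    [0.0,0,0,0,-0.17],
    [0.0,0,0,0,-0.34],
    [0.0,0,0,0,-0.51],
    [0.0,0,0,0,-0.68],
    [0.0,0,0,0,-0.85]
  ]
}}

```text
time_s: 11.72
tcp_pos: [0.5492, -0.0832, 0.1562]
eef_rot: [179.9, -0.0, -92.0]
contact_force: [0.3, -0.8, -0.8]
gripper_width: 0.0154
```

Emit:
{"name": "step_arm", "arguments": {
  "motion": [
    [0.0,0,0,0,-0.02],
    [0.0,0,0,0,-0.02]
  ]
}}

```text
time_s: 11.98
tcp_pos: [0.5497, -0.0832, 0.1566]
eef_rot: [179.9, -0.0, -91.4]
contact_force: [-0.1, -0.4, -1.3]
gripper_width: 0.0152
```

```bash
python3 -c "
from h import *
peg('z7');to(.5505,-.0834,.157)"
```

```text
12.025 [ 0.5497 -0.0832  0.1567] [ 0.1 -0.9 -1. ]
-0.048 1 [-0.0017  0.0013 -0.0452] [-0.0017  0.0013] [-0.0017  0.0013]
-0.044 5 [-0.0009 -0.0005 -0.042 ] [-0.0039 -0.0029] [0.002  0.0016]
-0.04 4 [-0.0006 -0.0002 -0.0384] [-0.0039 -0.0014] [0.0021 0.0017]
-0.036 3 [-0.0029 -0.0022 -0.0348] [-0.0046 -0.004 ] [-0.0007 -0.0004]
-0.032 12 [-0.0002 -0.0032 -0.0301] [-0.0063 -0.0054] [0.0061 0.0016]
-0.028 11 [-0.0041 -0.003  -0.0259] [-0.0091 -0.0065] [0.0057 0.0006]
-0.024 12 [-0.0013 -0.0039 -0.0221] [-0.0089 -0.0094] [0.0073 0.0046]
12.025 [ 0.5497 -0.0832  0.1567] [179.96  -0.   -91.37] [ 0.1  -0.87 -0.95] 0.0154
delta tool [ 0.0002 -0.0008 -0.0003]
```

View pics/z7.png

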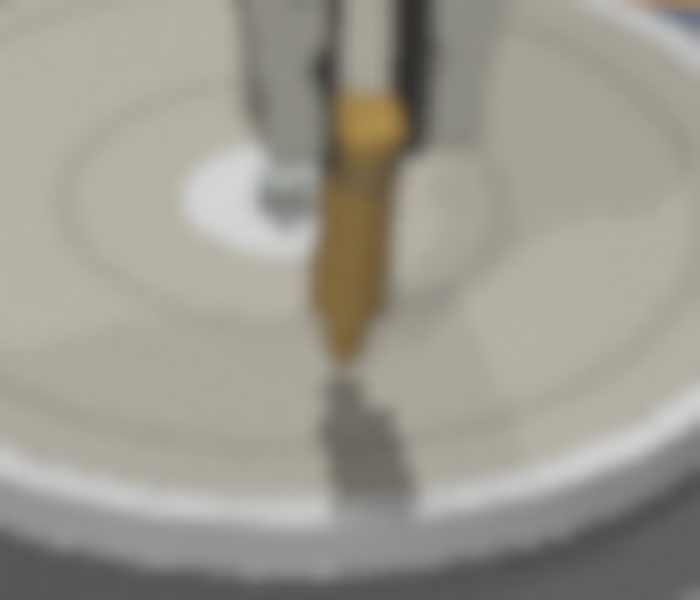

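Emit:
{"name": "step_arm", "arguments": {
  "motion": [
    [0.0,0.002,-0.001,0.0015,0],
    [0.0,0.002,-0.001,0.0025,0],
    [0.0,0.002,-0.001,0.0025,0]
  ]
}}

```text
time_s: 12.4
tcp_pos: [0.551, -0.0853, 0.1544]
eef_rot: [180.0, -0.0, -91.2]
contact_force: [-0.0, -0.1, -0.4]
gripper_width: 0.0155
```

Emit:
{"name": "step_arm", "arguments": {
  "motion": [
    [0.0,0,0,0.0005,0],
    [0.0,0,0,0.0005,0]
  ]
}}

```text
time_s: 12.65
tcp_pos: [0.551, -0.0853, 0.1542]
eef_rot: [-180.0, -0.0, -91.2]
contact_force: [-1.2, 0.1, 1.0]
gripper_width: 0.0154
```

Emit:
{"name": "step_arm", "arguments": {
  "motion": [
    [0.0,0,0,0.0006,0],
    [0.0,0,0,0.0006,0]
  ]
}}

```text
time_s: 12.9
tcp_pos: [0.5513, -0.0854, 0.154]
eef_rot: [-179.9, -0.0, -91.2]
contact_force: [-0.7, -0.4, 5.4]
gripper_width: 0.0153
```

Emit:
{"name": "step_arm", "arguments": {
  "motion": [
    [0.0,0,-0.002,0,-0.029],
    [0.0,-0.0001,-0.0041,0,-0.057],
    [0.0,-0.0001,-0.0041,0,-0.057]
  ]
}}

```text
time_s: 13.28
tcp_pos: [0.5547, -0.0856, 0.1538]
eef_rot: [180.0, -0.0, -87.9]
contact_force: [-3.8, -1.5, 6.8]
gripper_width: 0.0153
```

Emit:
{"name": "step_arm", "arguments": {
  "motion": [
    [0.0,0,-0.002,0,-0.029],
    [0.0,-0.0001,-0.0041,0,-0.057],
    [0.0,-0.0001,-0.0041,0,-0.057]
  ]
}}

```text
time_s: 13.65
tcp_pos: [0.5588, -0.0853, 0.1538]
eef_rot: [180.0, -0.0, -84.6]
contact_force: [-3.1, -1.2, 7.6]
gripper_width: 0.0155
```

Emit:
{"name": "step_arm", "arguments": {
  "motion": [
    [0.0,0,-0.002,0,-0.029],
    [0.0,-0.0001,-0.0041,0,-0.057],
    [0.0,-0.0001,-0.0041,0,-0.057]
  ]
}}

```text
time_s: 14.02
tcp_pos: [0.563, -0.0848, 0.1537]
eef_rot: [180.0, -0.0, -81.4]
contact_force: [-2.4, -0.5, 6.2]
gripper_width: 0.0154
```

Emit:
{"name": "step_arm", "arguments": {
  "motion": [
    [0.0,0,-0.002,0,-0.029],
    [0.0,-0.0001,-0.0041,0,-0.057],
    [0.0,-0.0001,-0.0041,0,-0.057]
  ]
}}

```text
time_s: 14.4
tcp_pos: [0.567, -0.0841, 0.1537]
eef_rot: [180.0, -0.0, -78.1]
contact_force: [-2.5, -1.3, 5.7]
gripper_width: 0.0154
```

Emit:
{"name": "step_arm", "arguments": {
  "motion": [
    [0.0,0,-0.002,0,-0.029],
    [0.0,-0.0001,-0.0041,0,-0.057],
    [0.0,-0.0001,-0.0041,0,-0.057]
  ]
}}

```text
time_s: 14.78
tcp_pos: [0.571, -0.0831, 0.1537]
eef_rot: [180.0, -0.0, -74.8]
contact_force: [-2.7, -0.2, 4.7]
gripper_width: 0.0151
```

Emit:
{"name": "step_arm", "arguments": {
  "motion": [
    [0.0,0,-0.002,0,-0.029],
    [0.0,-0.0001,-0.0041,0,-0.057],
    [0.0,-0.0001,-0.0041,0,-0.057]
  ]
}}

```text
time_s: 15.15
tcp_pos: [0.575, -0.0819, 0.1537]
eef_rot: [180.0, -0.0, -71.6]
contact_force: [-1.9, -0.7, 4.8]
gripper_width: 0.0155
```

Emit:
{"name": "step_arm", "arguments": {
  "motion": [
    [0.0,0,-0.002,0,-0.029],
    [0.0,-0.0001,-0.0041,0,-0.057],
    [0.0,-0.0001,-0.0041,0,-0.057]
  ]
}}

```text
time_s: 15.52
tcp_pos: [0.5788, -0.0806, 0.1536]
eef_rot: [180.0, -0.0, -68.3]
contact_force: [-2.7, 0.0, 4.8]
gripper_width: 0.0154
```

Emit:
{"name": "step_arm", "arguments": {
  "motion": [
    [0.0,0,-0.002,0,-0.029],
    [0.0,-0.0001,-0.0041,0,-0.057],
    [0.0,-0.0001,-0.0041,0,-0.057]
  ]
}}

```text
time_s: 15.9
tcp_pos: [0.5828, -0.0789, 0.1537]
eef_rot: [180.0, -0.0, -65.0]
contact_force: [-1.9, -0.8, 4.8]
gripper_width: 0.0152
```

Emit:
{"name": "step_arm", "arguments": {
  "motion": [
    [0.0,0,-0.002,0,-0.029],
    [0.0,-0.0001,-0.0041,0,-0.057],
    [0.0,-0.0001,-0.0041,0,-0.057]
  ]
}}

```text
time_s: 16.27
tcp_pos: [0.5865, -0.0771, 0.1537]
eef_rot: [180.0, -0.0, -61.8]
contact_force: [-2.0, -1.5, 4.4]
gripper_width: 0.0156
```

Emit:
{"name": "step_arm", "arguments": {
  "motion": [
    [0.0,0,-0.002,0.0003,-0.029],
    [0.0,-0.0001,-0.0041,0.0003,-0.057],
    [0.0,-0.0001,-0.0041,0.0003,-0.057]
  ]
}}

```text
time_s: 16.65
tcp_pos: [0.59, -0.0753, 0.1536]
eef_rot: [180.0, -0.0, -58.5]
contact_force: [-1.8, -1.4, 6.7]
gripper_width: 0.0151
```

Emit:
{"name": "step_arm", "arguments": {
  "motion": [
    [0.0,0,-0.002,0,-0.029],
    [0.0,-0.0001,-0.0041,0,-0.057],
    [0.0,-0.0001,-0.0041,0,-0.057]
  ]
}}

```text
time_s: 17.02
tcp_pos: [0.5935, -0.073, 0.1536]
eef_rot: [180.0, -0.0, -55.2]
contact_force: [-1.9, -1.3, 6.6]
gripper_width: 0.0152
```

Emit:
{"name": "step_arm", "arguments": {
  "motion": [
    [0.0,0,-0.002,0,-0.029],
    [0.0,-0.0001,-0.0041,0,-0.057],
    [0.0,-0.0001,-0.0041,0,-0.057]
  ]
}}

```text
time_s: 17.4
tcp_pos: [0.597, -0.0704, 0.1533]
eef_rot: [180.0, -0.0, -52.0]
contact_force: [-2.0, -0.8, 5.4]
gripper_width: 0.0154
```

Emit:
{"name": "step_arm", "arguments": {
  "motion": [
    [0.0,0,-0.002,0,-0.029],
    [0.0,-0.0001,-0.0041,0,-0.057],
    [0.0,-0.0001,-0.0041,0,-0.057]
  ]
}}

```text
time_s: 17.77
tcp_pos: [0.6, -0.0673, 0.1525]
eef_rot: [180.0, 0.0, -48.7]
contact_force: [-0.9, -0.6, 0.1]
gripper_width: 0.0155
```

Emit:
{"name": "step_arm", "arguments": {
  "motion": [
    [0.0,0,-0.002,0,-0.029],
    [0.0,-0.0001,-0.0041,0,-0.057],
    [0.0,-0.0001,-0.0041,0,-0.057]
  ]
}}

```text
time_s: 18.15
tcp_pos: [0.6023, -0.0652, 0.1527]
eef_rot: [179.9, 0.0, -45.4]
contact_force: [-3.9, -3.5, -0.7]
gripper_width: 0.0153
```

Emit:
{"name": "step_arm", "arguments": {
  "motion": [
    [0.0,0,-0.002,0,-0.029],
    [0.0,-0.0001,-0.0041,0,-0.057],
    [0.0,-0.0001,-0.0041,0,-0.057]
  ]
}}

```text
time_s: 18.52
tcp_pos: [0.6044, -0.063, 0.1527]
eef_rot: [179.8, 0.1, -42.2]
contact_force: [-4.7, -6.6, 1.8]
gripper_width: 0.015
```

```bash
python3 -c "
from h import *
peg('z8')"
```

```text
18.575 [ 0.6044 -0.063   0.1528] [-6.  -6.9  2.3]
-0.044 2 [-0.0045 -0.0054 -0.0404] [-0.0055 -0.0057] [-0.0035 -0.005 ]
-0.04 10 [-0.0085 -0.0049 -0.0382] [-0.0123 -0.0098] [-0.0032  0.0002]
-0.036 4 [-0.0088 -0.0073 -0.0338] [-0.0104 -0.0087] [-0.0067 -0.0054]
-0.032 7 [-0.0059 -0.0067 -0.0299] [-0.0133 -0.0111] [0.0033 0.0007]
-0.028 15 [-0.0074 -0.0084 -0.0261] [-0.0138 -0.0127] [ 0.0021 -0.0004]
-0.024 12 [-0.0079 -0.0074 -0.0223] [-0.0132 -0.0121] [ 0.0016 -0.0008]
```

View pics/z8.png

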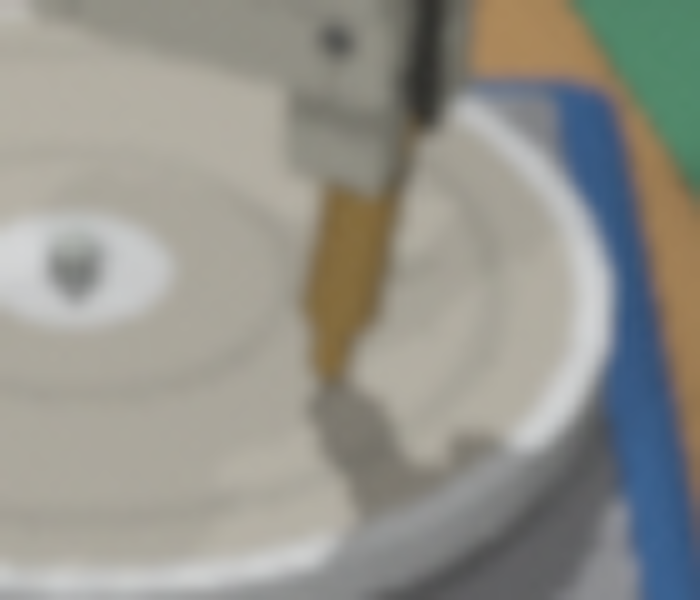

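The last calls show a drop. Fz fell to about zero at (0.600,-0.067), and after that the side force rose. I'll back the tool up over that spot and lower.

Emit:
{"name": "step_arm", "arguments": {
  "motion": [
    [0.0,-0.0001,0.004,0,0.0],
    [0.0,-0.0004,0.007,0,0.0],
    [0.0,-0.0004,0.007,0.0005,0.0],
    [0.0,-0.0004,0.007,0.0005,0.0]
  ]
}}

```text
time_s: 19.08
tcp_pos: [0.6013, -0.0666, 0.1528]
eef_rot: [-180.0, -0.0, -42.2]
contact_force: [-1.3, -1.6, 1.2]
gripper_width: 0.0153
```

Emit:
{"name": "step_arm", "arguments": {
  "motion": [
    [0.0,0,0,0.0007,0],
    [0.0,0,0,0.0007,0]
  ]
}}

```text
time_s: 19.32
tcp_pos: [0.6014, -0.0668, 0.1524]
eef_rot: [-180.0, -0.1, -42.2]
contact_force: [-1.1, -2.0, 4.8]
gripper_width: 0.0156
```

Emit:
{"name": "step_arm", "arguments": {
  "motion": [
    [0.0,0,0.0015,0,0],
    [0.0,0,0.0015,0,0]
  ]
}}

```text
time_s: 19.58
tcp_pos: [0.5996, -0.0676, 0.1513]
eef_rot: [-180.0, 0.0, -42.2]
contact_force: [0.1, 0.3, -0.7]
gripper_width: 0.0154
```

Emit:
{"name": "step_arm", "arguments": {
  "motion": [
    [0.0,0,0.0015,0,0],
    [0.0,0,0.0015,0,0]
  ]
}}

```text
time_s: 19.82
tcp_pos: [0.5987, -0.0689, 0.1516]
eef_rot: [180.0, 0.0, -42.2]
contact_force: [-0.2, 0.0, -0.7]
gripper_width: 0.0152
```

```bash
python3 -c "
from h import *
peg('z9')"
```

```text
19.875 [ 0.5988 -0.0689  0.1517] [-0.8 -0.2 -1.3]
-0.044 1 [-0.0079 -0.0034 -0.0404] [-0.0079 -0.0034] [-0.0079 -0.0034]
-0.04 7 [-0.0049 -0.0026 -0.0381] [-0.0093 -0.0049] [-0.0013 -0.0004]
-0.036 2 [-0.0062 -0.0045 -0.0347] [-0.0078 -0.0065] [-0.0046 -0.0025]
-0.032 9 [-0.0057 -0.006  -0.0298] [-0.012  -0.0109] [ 0.0001 -0.0006]
-0.028 13 [-0.0063 -0.0042 -0.0267] [-0.0113 -0.0088] [0.0047 0.0049]
-0.024 13 [-0.004  -0.0068 -0.0222] [-0.0109 -0.0113] [ 0.0043 -0.0032]
```

View pics/z9.png

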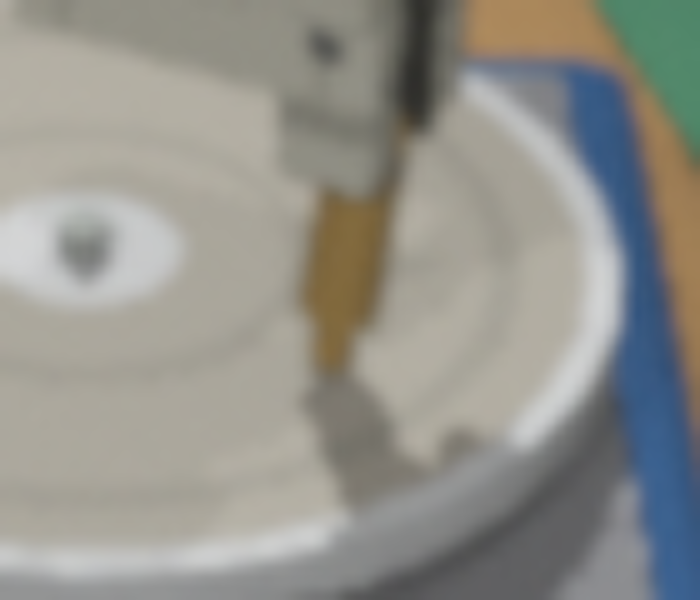

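Emit:
{"name": "step_arm", "arguments": {
  "motion": [
    [0.0,0,-0.0008,0.001,0],
    [0.0,0,-0.0008,0.001,0]
  ]
}}

```text
time_s: 20.12
tcp_pos: [0.5994, -0.0683, 0.1507]
eef_rot: [180.0, 0.0, -42.2]
contact_force: [0.4, -0.5, -0.7]
gripper_width: 0.0156
```

Emit:
{"name": "step_arm", "arguments": {
  "motion": [
    [0.0,0,0,0.001,0],
    [0.0,0,0,0.001,0]
  ]
}}

```text
time_s: 20.38
tcp_pos: [0.5993, -0.0684, 0.1498]
eef_rot: [180.0, 0.0, -42.2]
contact_force: [0.4, 0.3, -1.6]
gripper_width: 0.0154
```

Emit:
{"name": "step_arm", "arguments": {
  "motion": [
    [0.0,0,0,0.001,0],
    [0.0,0,0,0.001,0]
  ]
}}

```text
time_s: 20.62
tcp_pos: [0.5993, -0.0685, 0.1488]
eef_rot: [180.0, 0.0, -42.2]
contact_force: [0.1, -0.4, 0.5]
gripper_width: 0.015
```

Emit:
{"name": "step_arm", "arguments": {
  "motion": [
    [0.0,0,0,0.001,0],
    [0.0,0,0,0.001,0]
  ]
}}

```text
time_s: 20.88
tcp_pos: [0.5992, -0.0686, 0.1478]
eef_rot: [180.0, 0.0, -42.2]
contact_force: [-1.0, -1.6, 0.0]
gripper_width: 0.0153
```

Emit:
{"name": "step_arm", "arguments": {
  "motion": [
    [0.0,0,0.0004,0.001,0],
    [0.0,0,0.0004,0.001,0]
  ]
}}

```text
time_s: 21.12
tcp_pos: [0.5991, -0.0687, 0.1467]
eef_rot: [-180.0, 0.0, -42.2]
contact_force: [-0.1, -0.7, -1.3]
gripper_width: 0.0151
```

Emit:
{"name": "step_arm", "arguments": {
  "motion": [
    [0.0,0,0.0003,0.001,0],
    [0.0,0,0.0003,0.001,0]
  ]
}}

```text
time_s: 21.38
tcp_pos: [0.599, -0.0688, 0.1457]
eef_rot: [-180.0, 0.0, -42.2]
contact_force: [-0.0, -0.6, -2.4]
gripper_width: 0.0154
```

```bash
python3 -c "
from h import *
peg('z10');s=r.get_state();print(s['moment'],s['eef_rot'])"
```

```text
21.425 [ 0.599  -0.0688  0.1458] [-0.3  0.2 -1.4]
-0.036 2 [ 0.0002 -0.0057 -0.0331] [-0.002  -0.0058] [ 0.0024 -0.0057]
-0.032 10 [-0.0049 -0.0048 -0.0295] [-0.0107 -0.0089] [0.0023 0.0037]
-0.028 13 [-0.0045 -0.0058 -0.0261] [-0.0122 -0.0118] [ 0.0047 -0.0013]
-0.024 12 [-0.0056 -0.0051 -0.0222] [-0.0112 -0.0131] [0.0025 0.0026]
[-0.1398443   0.12971073  0.00188454] [-1.79994460e+02  3.46134163e-03 -4.22133848e+01]
```

View pics/z10.png

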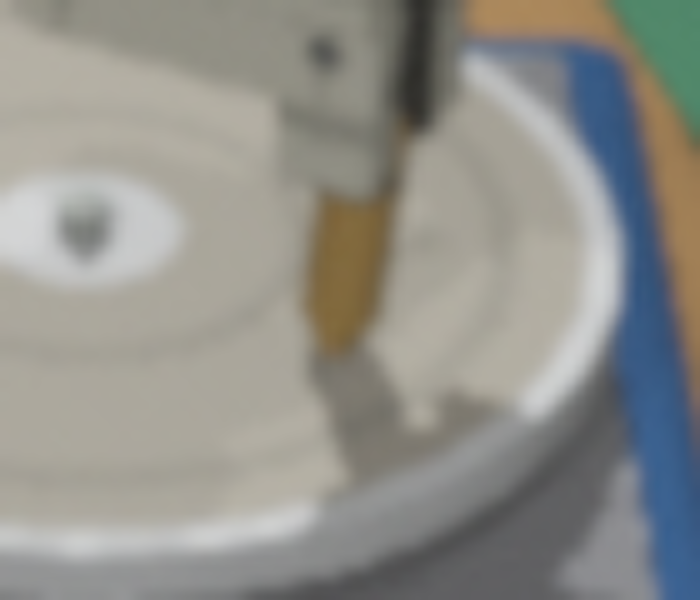

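Emit:
{"name": "step_arm", "arguments": {
  "motion": [
    [0.0,-0.0005,0,0.001,0],
    [0.0,-0.0005,0,0.001,0]
  ]
}}

```text
time_s: 21.68
tcp_pos: [0.5985, -0.0685, 0.1448]
eef_rot: [-180.0, 0.0, -42.2]
contact_force: [-0.5, 0.3, -1.4]
gripper_width: 0.015
```

Emit:
{"name": "step_arm", "arguments": {
  "motion": [
    [0.0,-0.0005,0,0.001,0],
    [0.0,-0.0005,0,0.001,0]
  ]
}}

```text
time_s: 21.92
tcp_pos: [0.5982, -0.0682, 0.1438]
eef_rot: [180.0, 0.0, -42.2]
contact_force: [-0.1, -0.3, -2.6]
gripper_width: 0.0151
```

Emit:
{"name": "step_arm", "arguments": {
  "motion": [
    [0.0,-0.0003,0,0.001,0],
    [0.0,-0.0003,0,0.001,0]
  ]
}}

```text
time_s: 22.18
tcp_pos: [0.5979, -0.0681, 0.1428]
eef_rot: [180.0, 0.0, -42.2]
contact_force: [1.5, -0.3, -1.8]
gripper_width: 0.0152
```

Emit:
{"name": "step_arm", "arguments": {
  "motion": [
    [0.0,0,0,0.001,0],
    [0.0,0,0,0.001,0]
  ]
}}

```text
time_s: 22.42
tcp_pos: [0.5979, -0.068, 0.1418]
eef_rot: [180.0, 0.0, -42.2]
contact_force: [0.6, -0.8, -1.4]
gripper_width: 0.0156
```

Emit:
{"name": "step_arm", "arguments": {
  "motion": [
    [0.0,0,0,0.001,0],
    [0.0,0,0,0.001,0]
  ]
}}

```text
time_s: 22.68
tcp_pos: [0.5979, -0.068, 0.1407]
eef_rot: [180.0, 0.0, -42.2]
contact_force: [0.3, -0.7, -1.5]
gripper_width: 0.0155
```

Emit:
{"name": "step_arm", "arguments": {
  "motion": [
    [0.0,0,0,0.001,0],
    [0.0,0,0,0.001,0]
  ]
}}

```text
time_s: 22.92
tcp_pos: [0.5979, -0.068, 0.1398]
eef_rot: [180.0, 0.0, -42.2]
contact_force: [-0.0, -0.9, -1.9]
gripper_width: 0.0154
```

```bash
python3 -c "
from h import *
peg('z11');s=r.get_state();print(s['moment'],s['eef_rot'])"
```

```text
22.975 [ 0.5979 -0.0681  0.1398] [-0.2 -0.3 -1.6]
-0.032 1 [-0.0103 -0.0001 -0.0282] [-0.0103 -0.0001] [-0.0103 -0.0001]
-0.028 15 [-0.0025 -0.0062 -0.0255] [-0.0098 -0.0115] [0.0068 0.0021]
-0.024 13 [-0.0042 -0.0053 -0.022 ] [-0.0112 -0.009 ] [0.006  0.0044]
[-0.24732022  0.03427348 -0.01154611] [ 1.79994700e+02  7.17373581e-03 -4.22162159e+01]
```

View pics/z11.png

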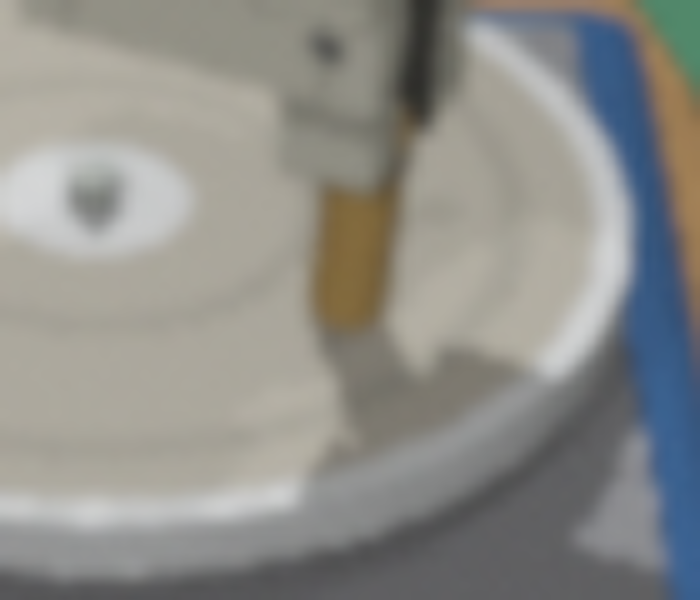

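Emit:
{"name": "step_arm", "arguments": {
  "motion": [
    [0.0,0,0,0.0007,0],
    [0.0,0,0,0.0007,0]
  ]
}}

```text
time_s: 23.22
tcp_pos: [0.5979, -0.0681, 0.1391]
eef_rot: [180.0, 0.0, -42.2]
contact_force: [0.6, -0.7, -0.8]
gripper_width: 0.0154
```

Emit:
{"name": "step_arm", "arguments": {
  "motion": [
    [0.0,0,0,0.0007,0],
    [0.0,0,0,0.0007,0]
  ]
}}

```text
time_s: 23.48
tcp_pos: [0.5982, -0.0682, 0.1389]
eef_rot: [-180.0, -0.0, -42.2]
contact_force: [-0.9, -0.9, 1.9]
gripper_width: 0.0153
```

Emit:
{"name": "step_arm", "arguments": {
  "motion": [
    [0.0,0,0,0.0006,0],
    [0.0,0,0,0.0006,0]
  ]
}}

```text
time_s: 23.72
tcp_pos: [0.5984, -0.0682, 0.1388]
eef_rot: [-180.0, -0.1, -42.2]
contact_force: [-1.3, -1.3, 6.2]
gripper_width: 0.0154
```

Emit:
{"name": "step_arm", "arguments": {
  "motion": [
    [0.0,0,0,0.0005,0],
    [0.0,0,0,0.0005,0]
  ],
  "newtons": 12
}}

```text
time_s: 23.98
tcp_pos: [0.5988, -0.068, 0.1384]
eef_rot: [-179.9, -0.1, -42.2]
contact_force: [-2.0, 0.1, 6.6]
gripper_width: 0.0167
```

Emit:
{"name": "step_arm", "arguments": {
  "motion": [
    [0.0,-0.001,0,0,0],
    [0.0,-0.001,0,0,0],
    [0.0,0,0,0,0],
    [0.0,0,0,0,0]
  ],
  "newtons": 5
}}

```text
time_s: 24.48
tcp_pos: [0.5988, -0.068, 0.1384]
eef_rot: [-179.9, -0.1, -42.2]
contact_force: [-1.0, -0.5, 6.7]
gripper_width: 0.0176
```

```bash
python3 -c "
from h import *
peg('z12');s=r.get_state();print(s['moment'],s['eef_rot'])"
```

```text
24.525 [ 0.5988 -0.068   0.1384] [-0.7  1.   6.9]
-0.028 11 [-0.0026 -0.0077 -0.0253] [-0.0111 -0.0153] [ 0.0067 -0.0023]
-0.024 11 [-0.0056 -0.0063 -0.0219] [-0.012  -0.0113] [0.0021 0.0019]
[-0.0587353   0.4196081  -0.02781159] [-1.79922947e+02 -8.26058502e-02 -4.21965884e+01]
```

View pics/z12.png

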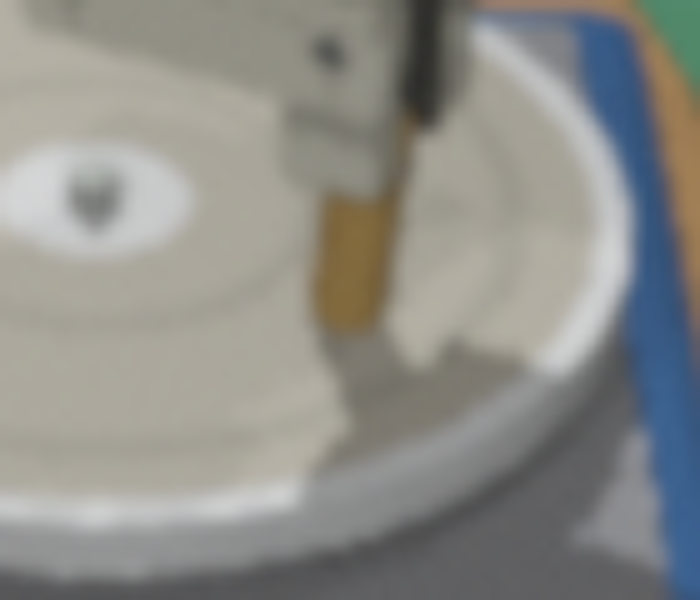

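Emit:
{"name": "step_arm", "arguments": {
  "motion": [
    [0.02,0,0,0,0],
    [0.022,0,0,-0.0005,0],
    [0.03,0,0,-0.001,0],
    [0.06,0,0,-0.001,0],
    [0.0876,0,0,-0.001,0]
  ]
}}

```text
time_s: 25.15
tcp_pos: [0.598, -0.068, 0.1383]
eef_rot: [180.0, 0.0, -42.2]
contact_force: [0.8, 0.7, -0.1]
gripper_width: 0.0441
```

Emit:
{"name": "step_arm", "arguments": {
  "motion": [
    [0.0876,0,0,-0.001,0],
    [0.0876,0,0,-0.001,0],
    [0.0876,0,0,-0.001,0]
  ]
}}

```text
time_s: 25.52
tcp_pos: [0.598, -0.0681, 0.1394]
eef_rot: [-180.0, -0.0, -42.2]
contact_force: [-1.0, -0.8, 0.2]
gripper_width: 0.0743
```

```bash
python3 -c "
from h import *
peg('z13');s=r.get_state();print(s['gripper_width'])"
```

```text
25.575 [ 0.598  -0.068   0.1394] [0.1 0.2 0.9]
-0.028 15 [-0.0033 -0.0064 -0.0265] [-0.0106 -0.0111] [ 0.0044 -0.0002]
-0.024 15 [-0.0038 -0.0047 -0.0218] [-0.0116 -0.0122] [0.0081 0.0021]
0.07841613576890454
```

View pics/z13.png

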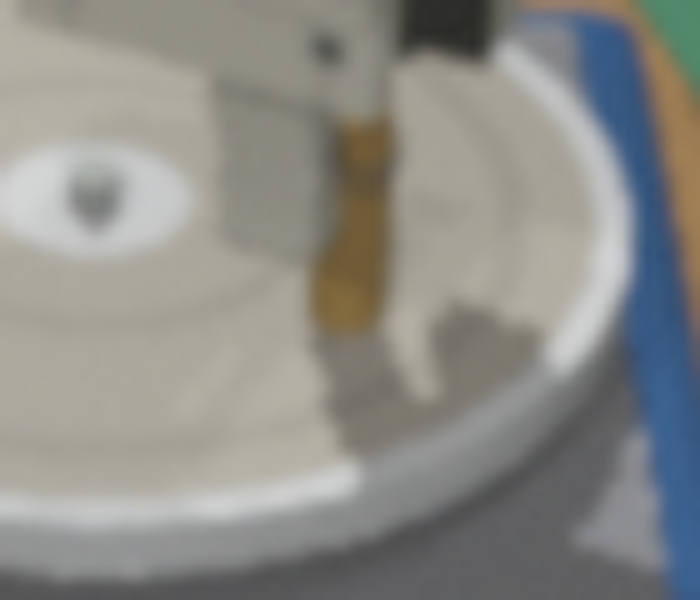

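Emit:
{"name": "step_arm", "arguments": {
  "motion": [
    [0.0876,0,0,0,0],
    [0.0876,0,0,-0.005,0],
    [0.0876,0,0,-0.03,0],
    [0.0876,0,0,-0.07,0],
    [0.0876,0,0,-0.12,0]
  ]
}}

```text
time_s: 26.2
tcp_pos: [0.5974, -0.0681, 0.2602]
eef_rot: [179.9, 0.1, -42.2]
contact_force: [1.0, 0.2, 0.3]
gripper_width: 0.0874
```

Run:
```python
from h import *
s=r.get_state();print(s['time_s'],s['tcp_pos'])
for n in('side','top'):
    c=capture(n);save(c,n+'9');P=pts(c)
    w=(np.hypot(P[...,0]-.598,P[...,1]+.067)<.03)&(P[...,2]>.112)&(P[...,2]<.18)
    v,u=np.where(w);print(n,len(u),u.mean(),v.mean())
    for lo in np.arange(.112,.17,.006):
        q=P[w];q=q[(q[:,2]>=lo)&(q[:,2]<lo+.006)]
        if len(q): print(round(lo,3),len(q),q.mean(0).round(4),q.min(0).round(4)[:2],q.max(0).round(4)[:2])
    print(P[w][:,2].max())
    for l in ('peg_centre','pot_centre','bowl_centre','loop_tool_centre'): print(l,[np.round(d['location'],4).tolist() for d in spotter.tip_of(n,l)])
    a,b=int(v.mean()),int(u.mean());im=c['image']
    cv2.imwrite(f'pics/f_{n}.png',cv2.resize(im[a-30:a+30,b-35:b+35],None,fx=10,fy=10,interpolation=2)[...,::-1])
```

```text
26.2 [ 0.59737124 -0.06810709  0.26020104]
side 174 348.0574712643678 227.55172413793105
0.112 16 [ 0.5934 -0.0741  0.1154] [ 0.5858 -0.0786] [ 0.6055 -0.0663]
0.118 23 [ 0.5937 -0.074   0.1214] [ 0.5871 -0.08  ] [ 0.604  -0.0671]
0.124 19 [ 0.5949 -0.0743  0.1273] [ 0.5883 -0.0803] [ 0.604  -0.0693]
0.13 20 [ 0.5928 -0.0734  0.1331] [ 0.5856 -0.08  ] [ 0.6035 -0.0647]
0.136 18 [ 0.594  -0.074   0.1382] [ 0.5873 -0.0782] [ 0.6035 -0.0703]
0.142 25 [ 0.5939 -0.0739  0.1449] [ 0.5863 -0.0779] [ 0.602  -0.0611]
0.148 13 [ 0.5931 -0.0748  0.1517] [ 0.5862 -0.0786] [ 0.6012 -0.0663]
0.154 40 [ 0.5951 -0.0699  0.1562] [ 0.5867 -0.0794] [ 0.6045 -0.0577]
0.1588938678748575
peg_centre [[0.3821, -0.3185, 0.0072], [0.5314, -0.4581, 0.0111], [0.5914, -0.0677, 0.1306]]
pot_centre [[0.4513, 0.3691, 0.0644]]
bowl_centre [[0.638, 0.3419, 0.0187], [0.4545, 0.3687, 0.0641]]
loop_tool_centre [[0.6463, -0.3406, 0.0027]]
top 116 321.5258620689655 195.13793103448276
0.112 7 [ 0.5854 -0.0654  0.1133] [ 0.5699 -0.0747] [ 0.5911 -0.0602]
0.118 9 [ 0.5872 -0.0679  0.1211] [ 0.5851 -0.0746] [ 0.5905 -0.0603]
0.124 6 [ 0.5869 -0.0677  0.1275] [ 0.5853 -0.0747] [ 0.5889 -0.0623]
0.13 7 [ 0.5873 -0.0682  0.1327] [ 0.5855 -0.0747] [ 0.5906 -0.0604]
0.136 6 [ 0.5876 -0.0668  0.1391] [ 0.585  -0.0747] [ 0.5905 -0.0605]
0.142 7 [ 0.5884 -0.0678  0.1449] [ 0.5853 -0.0771] [ 0.5936 -0.0589]
0.148 17 [ 0.5899 -0.068   0.1512] [ 0.5852 -0.0774] [ 0.5979 -0.0591]
0.154 55 [ 0.594  -0.0682  0.1574] [ 0.586  -0.0755] [ 0.6033 -0.0609]
0.16 2 [ 0.5949 -0.0713  0.1606] [ 0.5925 -0.0751] [ 0.5973 -0.0675]
0.16059894430956012
peg_centre [[0.3786, -0.3212, 0.0061], [0.5346, -0.4538, 0.0035], [0.5972, -0.0679, 0.1273]]
pot_centre []
bowl_centre []
loop_tool_centre [[0.6512, -0.3419, 0.0076]]
```

View pics/f_side.png

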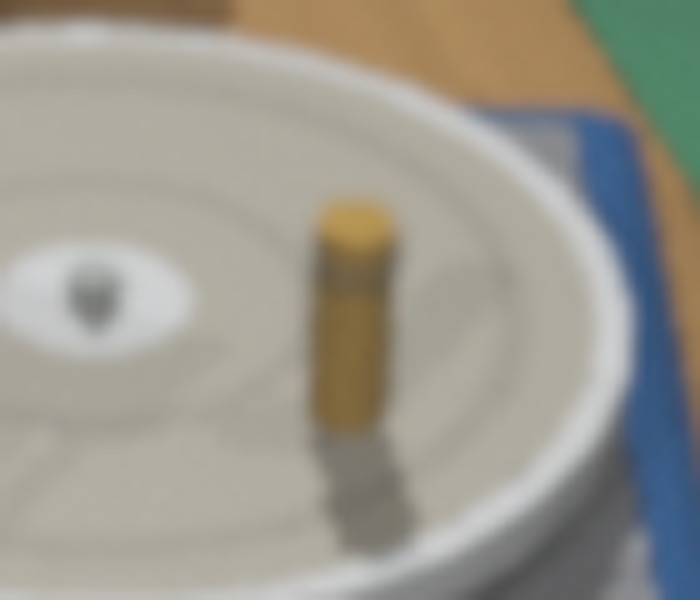

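View pics/f_top.png

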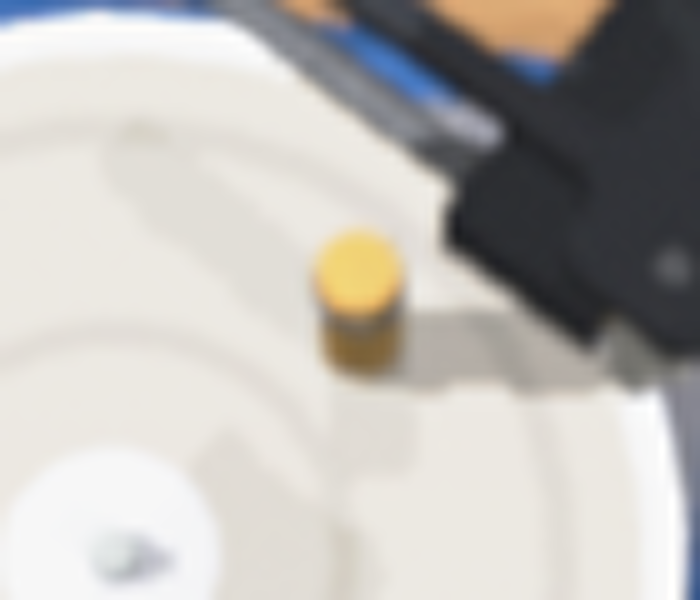

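Run:
```python
from h import *
for n in('side','top'):
    c=capture(n);P=pts(c)
    w=(np.hypot(P[...,0]-.5945,P[...,1]+.068)<.007)&(P[...,2]>.15)&(P[...,2]<.17);q=P[w]
    f=(np.hypot(P[...,0]-.5945,P[...,1]+.068)<.035)&(np.hypot(P[...,0]-.5945,P[...,1]+.068)>.014)&(abs(P[...,2]-.108)<.004)
    A=np.c_[q[:,:2]-q[:,:2].mean(0),np.ones(len(q))];s=np.linalg.lstsq(A,q[:,2],rcond=None)[0]
    print(n,len(q),np.median(q[:,2]),np.median(P[f][:,2]),s)
    for R,z in((.055,0),): pass
```

```text
side 21 0.1560010017725525 0.10703419400023428 [0.15186551 0.11496234 0.15592563]
top 34 0.15795465276800658 0.10793126050824103 [ 0.06998447 -0.06146285  0.1577735 ]
```

Run:
```python
from h import *
for n,step in(('side',.008),('top',.012)):
    c=capture(n);im=c['image'];P=pts(c)
    rg=[d for d in spotter.regions_of(n,'peg_centre')]
    Ti=np.linalg.inv(c['pose'])
    pr=lambda p:(lambda q:np.array([q[0]/q[2]*c['fx']+c['cx'],q[1]/q[2]*c['fy']+c['cy']]))(Ti@np.r_[p,1])
    near=(np.hypot(P[...,0]-.5945,P[...,1]+.068)<.025)&(P[...,2]<.17)
    hsv=cv2.cvtColor(im,cv2.COLOR_RGB2HSV)
    m=near&(hsv[...,1]>110)&(P[...,2]>.11)
    # sub-pixel-ish row centres weighted by saturation excess
    wgt=np.where(near,np.clip(hsv[...,1].astype(float)-60,0,None),0)
    t=pr([.5945,-.068,.158]);b=pr([.5945,-.068,.108]);print(n,t,b,m.sum())
    v,u=np.where(m)
    rows=np.arange(int(t[1])+2,int(b[1])-1) if n=='side' else range(v.min(),v.max()+1)
    out=[]
    for y in rows:
        a=wgt[y];x0=int(t[0])
        a=a[x0-12:x0+13]
        if a.sum()>100: out.append((y,(a*np.arange(x0-12,x0+13)).sum()/a.sum(), np.interp(y,sorted([t[1],b[1]]),[t[0],b[0]])))
    o=np.array(out);d=o[:,1]-o[:,2];print(d.round(1));k=np.polyfit(o[:,0],d,1)[0];print('slope px/row',k)
```

```text
side [347.97742298 218.48105171] [346.9538674  237.89164362] 106
[0.3 0.3 0.4 0.4 0.3 0.  0.5 0.2 0.2 0.2 0.2 0.2 0.3 0.2 0.3 0.3]
slope px/row -0.003967562970956964
top [321.38141527 191.71228105] [321.64016279 199.08153775] 66
[ 0.1 -0.   0.  -0.   0.  -0.  -0.1 -0.1  0.6  0.1  0.   0.   0.1]
slope px/row 0.010983926826568926
```

```bash
python3 -c "
from h import *
print(r.get_state()['contact_force'],workorder.close_job())"
```

```text
the job is handed in; nothing more can be done
[-0.5422263   0.06079328  0.31692283] None
```

The brass peg is in one of the wheel head's holes, pushed down until its shoulder met the face, and released. The job was handed in at about 26.5 s of the 69 s allowed, and it reports no verdict.

**How it went:** I lifted the peg from its block, rested its nose on the head and slid it round the 70 mm circle with about 3–11 N. It dropped in at about −50° from the world x axis, near x 0.594, y −0.068. I then lowered it until the shoulder met the face. The highest force I read on the tool was about 10.5 N, so the 20 N limit was kept at every reading, though readings come only at the end of each move.

**A mishap on the way:** on the first stretch the peg swung about 14° in the pads. I set it upright against the face, gripped harder and turned the jaws along the direction of travel. It slid on without swinging again.

**Last checks:**
- **Depth:** the peg's top stands 50.0 mm above the face in the top camera and 49.0 mm in the side camera. A fully seated peg gives 50 mm, and both cameras read about 1–2 mm off.
- **Position:** it stands about 69 mm from the head's centre.
- **Upright:** its outline matches a vertical axis in both views to within about half a pixel. A plane fitted to its small top face gave slopes of 0.06–0.15 rad, which disagrees. That fit rests on only 21–34 noisy points, so I trusted the outline.
- **Other things:** the side camera found the pot, bowl and loop tool within about 3 mm of where they started. The networks missed the pot and bowl in the final top picture, so those two were checked from one camera only. The gripper was open and about 80 mm clear above the peg.

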